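Charge a machine mount with the bench pump

TASK

Charge the orange machine mount that is fixed on the steel plate: with the fingertips, press the pump's plunger down and let it spring back up, again and again, until the indicator pin in the top of the mount stands fully out; only then push the valve lever over as far as it goes towards the pump, and come away. Do not touch the indicator pin and do not press the small release button. Nothing is to be picked up: leave all the loose parts lying about where they are.

Things in the scene. Friction and masses are not known exactly. Their poses are not given: they have to be found in the camera images.
- stand: Fixed charging stand: dark steel plate 190 x 400 x 12 mm, y -185 to +215 mm, x +-95. Origin on the bench under the pump's axis, z up, x away from the robot at yaw 0. Orange mount (140 mm across, top at 85 mm, collar to 95) at x 0, y +125; grey pump barrel (radius 31, foot 38, 87 mm high) at x 0, y 0; brass valve block 40 x 50, 36 mm high, at x +20, y -125; pipe on the +x side, below 31 mm.
- plunger (a joint): Travel of the pump's plunger, m: 0 = up (rest), 0.030 = right down. Spring 8 N at the top, 16 N at the bottom, plus 2 to 5 N while pressed; let go, it comes up by itself in about 0.5 s. Each full press raises the pin by about 5 mm (a shorter press in proportion, one sixth of its travel); the return stroke does not lower it.
- plunger_top (a point): Centre of the flat top of the plunger's black mushroom head (48 mm across, flat over the middle 40 mm, 14 mm thick, on a 14 mm steel stem); on the pump's axis, 145 mm above the bench at rest; it moves straight down with the plunger.
- pin (a joint): How far the indicator pin stands out, m: 0 = in, 0.024 = fully out (against its stop). At the start somewhere between 0 and 0.007. It stays where it is between strokes; pumping on when it is fully out does no harm.
- pin_top (a point): Centre of the top of the indicator pin, a plain upright steel pin 12 mm across in the collar on the mount's top, on the mount's axis; 2 mm above the collar when in (97 mm above the bench), 26 mm when fully out (121 mm above the bench).
- lever (a joint): Angle of the valve lever, rad: 0 = open, leaning away from the pump (towards the stand's -y), 1.0 = shut, leaning towards the pump (+y); upright at 0.5. At the start between 0 and 0.15. Stiff: it stays where it is left; about 2.5 N at the knob moves it.
- lever_knob (a point): Centre of the black ball, 24 mm across, at the end of the lever, a 10 mm steel rod. The pivot lies along the stand's x at x +20, y -125 mm, 38 mm above the bench; the ball's centre is 75 mm from it, so it goes from y -161 mm to y -89 mm and is 104 mm above the bench at both ends, 113 mm in the middle.
- release (a joint): Travel of the small black release button, m: 0 = up, 0.005 = pressed. Not to be pressed.
- release_top (a point): Centre of the top of the release button, 18 mm across, in a steel housing 34 mm across on the stand's plate at x -75, y +35 mm, 33 mm above the bench.
- bolt: Loose steel levelling bolt standing on its hexagonal head (34 mm across, 13 mm high) on the plate, 16 mm shank, 65 mm high in all. Origin under its centre. To be left alone.
- nut: Loose steel hexagonal nut, 40 mm across, 18 mm high, lying on the plate. Origin under its centre. To be left alone.
- mount_b: Loose orange mount, 140 mm across, 73 mm high, on the bench; no pin. Origin under its centre. To be left alone.
- mount_c: Another loose orange mount like mount_b. To be left alone.
- tin: Open aluminium tin, 80 mm across, 70 mm high, on the bench. Origin under its centre. To be left alone.
- wrench: Steel wrench, 220 mm long, lying along its own x on the bench beyond the stand. Origin under its middle. To be left alone.
- oil_can: Closed dark steel can, 64 mm across, 130 mm high, on the bench. Origin under its centre. To be left alone.

How it is judged (in metres and radians):
On the way, in this order (a step that is already met when the one before it is completed fails the run):
1. the indicator pin stands fully out (beyond 22 mm) while the valve lever is still open (value of joint pin above 0.022 m and value of joint lever below 0.3 rad), for 0.2 s.
2. the valve lever is pushed over to shut (beyond 0.85 rad) (value of joint lever above 0.85 rad), for 0.2 s.
At the end, for the whole second after the job is handed in: The pin stands at least 22 mm out of its 24, the lever is shut beyond 0.85 rad of its 1.0, and the plunger is back up within 4 mm; the release button is up (value of joint pin above 0.022 m and value of joint lever above 0.85 rad and value of joint plunger below 0.004 m and value of joint release below 0.002 m); the robot touches nothing.
It fails at once if the indicator pin is touched (over 0.5 N) (contact force between any of the fingers, the arm and pin above 0.5 N).
It fails at once if the release button is pressed (beyond 2.5 mm) (value of joint release above 0.0025 m).
It fails at once if a loose part (bolt, nut, loose mount, tin, wrench, can) is moved, tipped or lifted (over 15 mm) (distance of any of bolt, nut, mount_b, mount_c, tin, wrench, oil_can from where it was at the start of the episode above 0.015 m).
It also fails if it takes over 51 s, if anything falls off the work surface, if the arm or the gripper's body presses on something with over 40 N, if the wrist force passes 120 N, or if a joint passes its speed limit or range.

ROBOT

A 6-joint arm with a two-finger parallel gripper is mounted at the origin on the work surface. World frame = base frame: x ahead of the robot, y to its left, z up, the work surface at z = 0. Lengths are in mm, angles in rad, forces in N, time in s.
With the tool pointing down it reaches from about 300 to 850 mm from the base axis. Payload 5.4 kg.
Tool frame: the origin (TCP) lies midway between the tips of the shut fingers; the grasp point (between the pads) lies 19 mm behind it; y points along the fingers, z is the direction in which the jaws open and shut, and the axes are right-handed (so a half turn about y gives the same grasp; the last joint's range is limited). The gripper opens to 85 mm and grips with 20 to 120 N. Pads are 22 mm wide; open, the fingers measure 114 mm over their backs; the gripper's body (76 mm by 85 mm) begins 54 mm behind the grasp point. The pads swing forward as they close: fully open they stand 13 mm farther back than shut.
Start: joints at [1.043, 0.158, 1.597, -0, 1.386, -0.21], TCP at [179.684, 546.187, 231.299] pointing down, gripper open.
Joint ranges: [-2.91, 2.91], [-0.94, 2.29], [0.18, 2.7], [-1.29, 4.43], [0.17, 2.64], [-3, 3]. Speed limits (rad/s): [2.57, 2.57, 3.14, 3.14, 3.14, 3.14].

INTERFACE

Orientations are given as a unit quaternion [x, y, z, w].
In Python, from plant import status, viewer, arm gives the robot as it stands.
- The arm moves only by the shell command python3 -m pendant 'ROWS' [OPENING] [FORCE]. ROWS is JSON, one flat list of numbers, 6 for each row, row after row: the shift along the tool's x, y, z in mm, then the turn, a rotation vector about the tool's x, y, z in rad. In form: [x, y, z, rx, ry, rz, x, y, z, rx, ry, rz, ...]. A call has 1 to 8 rows; each row shifts and turns the commanded pose from where the row before left it, along the tool's axes as they then stand; what a row does not reach is not made up. A row lasts 1/12 s, in which the tool goes at most 41.7 mm and 7.16 degrees, less where a joint would pass 70% of its speed; a pose out of reach is approached as far as the arm can. A call with a gripper value outside its range is refused whole. OPENING is the gripper command: -1 is shut, 1 is fully open, values between are in proportion, set as the call begins (- or left out, the last holds). The fingers move at their own pace and stop on an object; FORCE is the grip in N (left out, the last holds). Time passes only in rows, so rows that do not move let the fingers close. It gives the time, the measured TCP pose, the force and the opening at its end, in the units of the state.
- status.read_state(): the state, without advancing time (a new reading comes with each control period).
- viewer.grab_frame(name): name is "scene" or "side" or "wrist"; returns (picture, depth): 420x560x3 uint8, red, green, blue; 420x560 float32, mm along the optical axis (not along the pixel's ray), 0 where there is no reading.
- viewer.camera_info(name): a dict with "mtx" (3x3 intrinsics, pixels), "cam_to_world" (4x4, takes a point from camera to world coordinates). Camera axes: x right, y down, z forward; pixel columns grow to the right and rows downward; lengths in mm; the calibration is good to about 2 mm. The wrist camera is an equidistant fisheye: a pixel r from the principal point sees the ray r / f radians off the axis. A picture is of the moment at which its call begins: read the wrist's pose just before it. camera_info takes no time and is no camera call; for the wrist camera it gives the pose at the moment of the call.
- arm.job_done(): hands the job in, once; it reports no verdict.
The state is a dict: "time": time; "joint_positions": joint angles; "dq": joint speeds; "joint_torque": joint torques, N m; "ee_pos": TCP position; "tool_rot": TCP orientation; "contact_force": force on the tool from outside, world axes, zero at the start; "moment": the same for the moment, N m; "grip_width": finger opening in mm.
Only numpy, scipy, OpenCV 4.12 (cv2) and the standard library are available. Lean on these libraries where they do the work, as an engineer would, in place of code of your own. Each camera call takes 0.05 s, during which the arm holds its last target. There are 200 camera calls.

## Working session

There is one attempt and no reset: what is moved stays moved. The work goes in short steps, Python scripts to look and compute and a shell command to move; the robot and the scene stay as the last step left them, time stands still between calls to the robot, and variables do not carry over. Pictures are saved under pics/ and viewed, about 8 in all and at most 12, crops included, and the job is handed in when it is done.

```bash
mkdir -p pics; ls
cat > h.py <<'E'
from plant import status, viewer, arm
import numpy as np, cv2
def cloud(name):
    ci=viewer.camera_info(name); im,d=viewer.grab_frame(name)
    K=np.array(ci["mtx"]);T=np.array(ci["cam_to_world"])
    v,u=np.mgrid[:420,:560]
    P=np.stack([(u-K[0,2])/K[0,0]*d,(v-K[1,2])/K[1,1]*d,d],-1)@T[:3,:3].T+T[:3,3]
    P[d==0]=np.nan
    return im,d,P,K,T
E
python3 - <<'E'
from h import *
s=status.read_state();print(s)
for n in("scene","side"):
    im,d,P,K,T=cloud(n); np.savez(f"{n}.npz",im=im,d=d,P=P,K=K,T=T); print(n,T.round(2).tolist(),K.tolist())
    cv2.imwrite(f"pics/{n}0.png",im[...,::-1])
E
```

```text
pics
{'time': 0.0, 'joint_positions': array([ 1.04290072e+00,  1.59070126e-01,  1.59824514e+00, -3.05685121e-06,
        1.38620760e+00, -2.10075201e-01]), 'dq': array([-4.97640194e-04, -4.39167690e-05,  1.23946534e-03,  6.53736343e-04,
        6.06668920e-04,  3.67720371e-04]), 'joint_torque': array([ 1.41132357e-03, -3.96021080e+01, -3.31420326e+01, -3.46382531e-04,
        8.57840118e-03,  1.42203817e-06]), 'ee_pos': array([179.37963611, 545.66321773, 230.29860265]), 'tool_rot': array([ 0.69883405, -0.11213905,  0.11164877, -0.69756028]), 'contact_force': array([ 0.003099  , -0.10331967, -0.05542358]), 'moment': array([-0.00706195,  0.09474238, -0.00574666]), 'grip_width': 85.29410733530881}
scene [[-0.47, 0.72, -0.5, 1172.76], [0.88, 0.39, -0.26, 313.14], [0.01, -0.57, -0.82, 1125.9], [0.0, 0.0, 0.0, 1.0]] [[431.49032977251443, 0.0, 274.70130230116877], [0.0, 431.49032977251443, 209.14199829878683], [0.0, 0.0, 1.0]]
side [[1.0, -0.01, 0.03, 513.48], [-0.03, -0.51, 0.86, -932.81], [0.01, -0.86, -0.51, 678.61], [0.0, 0.0, 0.0, 1.0]] [[401.0702322361991, 0.0, 275.49387257496386], [0.0, 401.0702322361991, 212.21204764519103], [0.0, 0.0, 1.0]]
```

View pics/scene0.png

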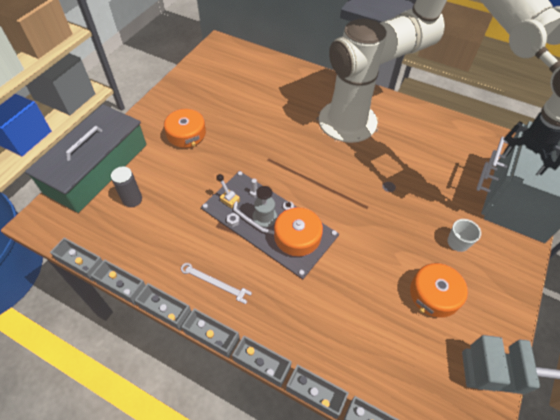

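View pics/side0.png

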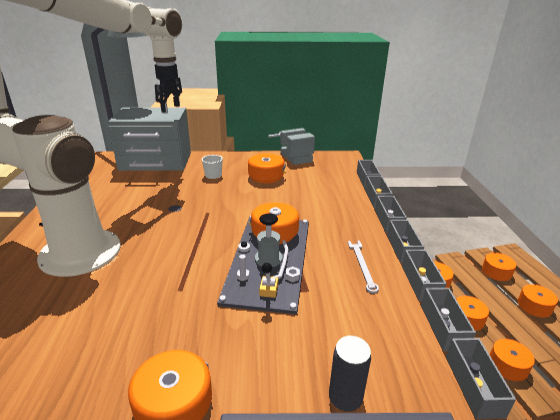

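The scene view shows the stand: plunger head at about (264,192), mount (298,230), lever knob (220,178). In the side view the head is at (268,219) and the knob at (267,268). The can, tin and loose mounts stand clear.

Run:
```python
import numpy as np,cv2
from h import *
D={n:np.load(n+".npz") for n in("scene","side")}
def ray(n,u,v):
    K,T=D[n]["K"],D[n]["T"]; r=T[:3,:3]@np.linalg.inv(K)@[u,v,1]; return T[:3,3],r/np.linalg.norm(r)
def tri(a,b):
    (p,r),(q,s)=ray("scene",*a),ray("side",*b)
    t=np.linalg.lstsq(np.c_[r,-s],q-p,rcond=None)[0]; A=p+t[0]*r;B=q+t[1]*s
    return ((A+B)/2).round(1),round(float(np.linalg.norm(A-B)),1)
print("head",tri((264,192),(268,219)),"knob",tri((220,178),(267,268)),"mount/pin",tri((299,226),(275,211)))
for n,boxes in dict(scene=dict(head=(250,180,280,208),knob=(212,170,228,186),mount=(270,200,325,258)),side=dict(head=(255,210,282,228),knob=(258,260,276,277),mount=(245,200,305,245))).items():
    P,im=D[n]["P"],D[n]["im"].astype(int)
    for k,(a,b,c,d) in boxes.items():
        p=P[b:d,a:c].reshape(-1,3);i=im[b:d,a:c].reshape(-1,3)
        m={"head":(p[:,2]>128)&(p[:,2]<160),"knob":(p[:,2]>90)&(p[:,2]<130),"mount":(i[:,0]>150)&(i[:,2]<70)&(p[:,2]>78)}[k]
        q=p[m];print(n,k,len(q),np.nanmedian(q,0).round(1),np.nanmin(q,0).round(1),np.nanmax(q,0).round(1))
    # plate
    m=(abs(P[...,2]-12)<6)&(im.max(-1)<110)&(np.ptp(im,axis=-1)<25)&(abs(P[...,0]-560)<350)&(abs(P[...,1])<350)
    _,L,S,_=cv2.connectedComponentsWithStats(m.astype(np.uint8));j=1+S[1:,4].argmax()
    q=P[L==j][:,:2].astype(np.float32);print("plate",len(q),cv2.minAreaRect(q))
    m=(P[...,2]>86)&(P[...,2]<135)&(np.hypot(P[...,0]-P[230,298,0],P[...,1]-P[230,298,1])<60) if n=="scene" else None
    if m is not None: q=P[m];print("pin",len(q),q.mean(0),q[:,2].max())
```

```text
head (array([528.9, -58.1, 137.6]), 0.7) knob (array([ 523.9, -213.8,  103. ]), 0.6) mount/pin (array([552.1,  69.2,  85.5]), 2.5)
scene head 185 [535.6 -56.2 142.8] [509.7 -80.5 135.7] [555.4 -34.5 148.8]
scene knob 57 [ 529.  -211.5  109.8] [ 515.6 -225.    90. ] [ 538.  -202.   119.4]
scene mount 1245 [560.   66.7  83.4] [487.5  -1.   78. ] [622.9 133.4  91.8]
plate 268 ((594.2443237304688, -10.964164733886719), (232.12168884277344, 40.169029235839844), 77.22520446777344)
pin 203 [559.82508084  68.17596052  89.82294024] 101.47362899190739
side head 180 [528.6 -68.6 144.2] [505.5 -85.4 132.4] [551.7 -42.9 147.7]
side knob 85 [ 521.4 -224.5  112.6] [ 512.2 -229.6   98.7] [ 532.5 -211.6  118.6]
side mount 666 [564.3  57.8  84.2] [481.5 -80.3  78. ] [617.7 123.4 142.3]
plate 291 ((502.1669921875, -224.43185424804688), (43.268333435058594, 187.5223846435547), 79.56079864501953)
```

```bash
cat >> h.py <<'E'
from scipy.spatial.transform import Rotation as Ro
def to(*t):
    s=status.read_state();R=Ro.from_quat(s["tool_rot"]).as_matrix()
    print("t",s["time"],"pos",s["ee_pos"].round(1),"shift tool",(R.T@(np.array(t)-s["ee_pos"])).round(1),"\nF",s["contact_force"].round(1))
    return R
E
python3 -c "
from h import *
print(to(500,-50,240).round(3))"
```

```text
t 0.1 pos [179.4 545.7 230.4] shift tool [ 490.7   -9.  -465.7] 
F [-1.1 -1.3  0.2]
[[ 0.95  -0.001  0.312]
 [-0.312 -0.002  0.95 ]
 [-0.    -1.    -0.002]]
```

```bash
python3 -m pendant '[29,0,-27,0,0,0,29,0,-27,0,0,0,29,0,-27,0,0,0,29,0,-27,0,0,0,29,0,-27,0,0,0,29,0,-27,0,0,0,29,0,-27,0,0,0,29,0,-27,0,0,0]' -1 60
python3 -m pendant '[29,0,-27,0,0,0,29,0,-27,0,0,0,29,0,-27,0,0,0,29,0,-27,0,0,0,29,0,-27,0,0,0,29,0,-27,0,0,0,0,0,0,0,-0.11,0,0,0,0,0,0,0]'
python3 - <<'E'
from h import *
print(to(500,-50,240).round(3)); ci=viewer.camera_info("wrist"); im,d=viewer.grab_frame("wrist")
np.savez("w1.npz",im=im,d=d,K=ci["mtx"],T=ci["cam_to_world"]);print(np.round(ci["cam_to_world"],2).tolist(),ci["mtx"])
cv2.imwrite("pics/w1.png",im[...,::-1])
E
```

```text
time: 0.77
ee_pos: [332.7, 266.7, 231.0]
tool_rot: [0.698, -0.112, 0.112, -0.698]
contact_force: [0.8, -0.5, -0.7]
grip_width: 0.1
time: 1.43
ee_pos: [447.5, 58.5, 230.8]
tool_rot: [-0.703, 0.074, -0.073, 0.703]
contact_force: [-0.7, -0.3, -0.2]
grip_width: 0.0
t 1.4333 pos [447.5  58.5 230.8] shift tool [ 73.8  -9.3 -95.3] 
F [-0.7 -0.3 -0.2]
[[ 0.978 -0.001  0.207]
 [-0.207  0.     0.978]
 [-0.001 -1.    -0.   ]]
[[0.21, 0.94, 0.28, 376.37], [0.98, -0.2, -0.06, 73.79], [0.0, 0.29, -0.96, 374.34], [0.0, 0.0, 0.0, 1.0]] [[325.1922621    0.         284.06036082]
 [  0.         325.1922621  210.28743603]
 [  0.           0.           1.        ]]
```

View pics/w1.png

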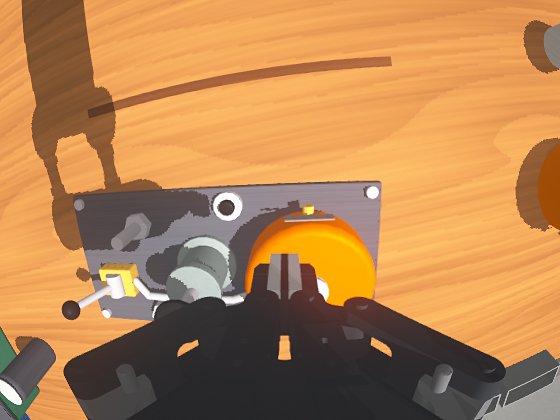

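Wrist view: release button at (228,206), knob (71,311), standing bolt (130,232) on the robot's side, valve block (119,280); the head is partly hidden behind the gripper at about (178,308).

```bash
cat >> h.py <<'E'
def wray(K,T,u,v,z):
    a=np.array([u-K[0,2],v-K[1,2]])/K[0,0];r=np.hypot(*a)
    d=T[:3,:3]@np.r_[a/r*np.sin(r),np.cos(r)]
    return T[:3,3]+d*(z-T[2,3])/d[2]
E
python3 - <<'E'
from h import *
w=np.load("w1.npz");K,T=w["K"],w["T"]
rel=wray(K,T,228,206.5,33)
kn=wray(K,T,71,311,105); print("rel",rel,"knob",kn)
print("screws",wray(K,T,78,204,14),wray(K,T,373,191.5,14))
a=wray(K,T,373,191.5,14)-wray(K,T,78,204,14)
for yaw in(-np.arctan2(a[0],a[1]),-0.19,-0.21):
    R=np.array([[np.cos(yaw),-np.sin(yaw)],[np.sin(yaw),np.cos(yaw)]])
    print(yaw,"pump from rel",rel[:2]-R@[-75,35],"knob open pred",rel[:2]-R@[-75,35]+R@[20,-161],"mount",rel[:2]-R@[-75,35]+R@[0,125])
E
```

```text
rel [459.72467663  -6.781254    33.        ] knob [ 525.5396715  -217.04047815  105.        ]
screws [ 416.90982553 -215.0534763    14.        ] [481.55059637 157.97600365  14.        ]
-0.17158207466317354 pump from rel [527.64741803 -54.07291501] knob open pred [ 519.86436925 -216.1235989 ] mount [548.9900937  69.0915693]
-0.19 pump from rel [526.76493294 -55.31581935] knob open pred [ 515.99873555 -217.1956791 ] mount [550.37229481  67.43471004]
-0.21 pump from rel [525.78089874 -56.6468285 ] knob open pred [ 511.77947316 -218.27900377] mount [551.83838622  65.60703584]
```

```bash
python3 -c "
from h import *
to(529,-57,160)"
```

```text
t 1.4833 pos [447.   59.7 230.8] shift tool [104.7  70.6 -97. ] 
F [-0.2 -0.   1. ]
```

```bash
python3 -m pendant '[26,0,-24,0,0,0,26,0,-24,0,0,0,26,0,-24,0,0,0,26,0,-24,0,0,0,0,35,0,0,0,0,0,35,0,0,0,0,0,0,0,0,0,0]'
python3 -c "
from h import *
to(529,-57,145)
for n in ('scene','side'):
    im,d,P,K,T=cloud(n)
    cv2.imwrite('pics/%s1.png'%n,cv2.resize(im[130:290,180:370][...,::-1],None,fx=4,fy=3.7))
"
```

```text
time: 2.07
ee_pos: [524.3, -52.5, 154.0]
tool_rot: [-0.702, 0.079, -0.069, 0.704]
contact_force: [-0.7, 1.8, -1.8]
grip_width: -0.1
t 2.0667 pos [524.3 -52.5 154. ] shift tool [ 5.7  8.9 -3.4] 
F [-0.7  1.8 -1.8]
```

View pics/side1.png

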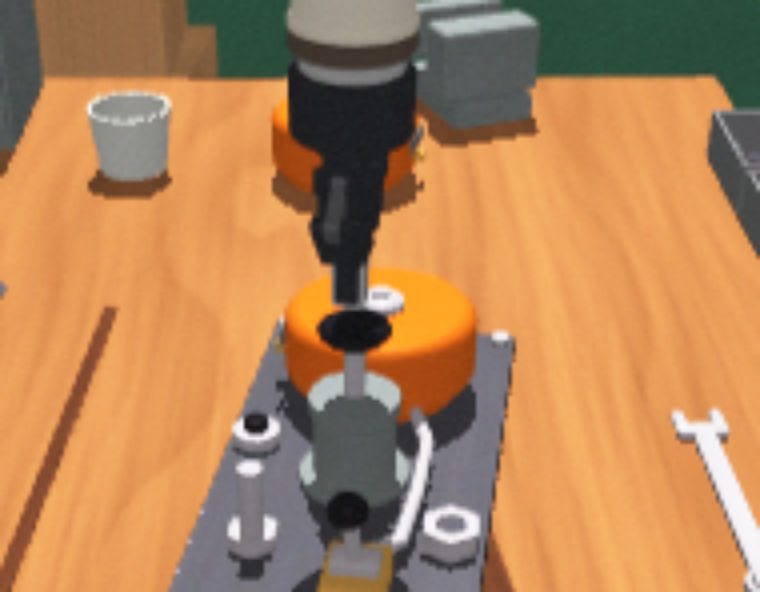

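View pics/scene1.png

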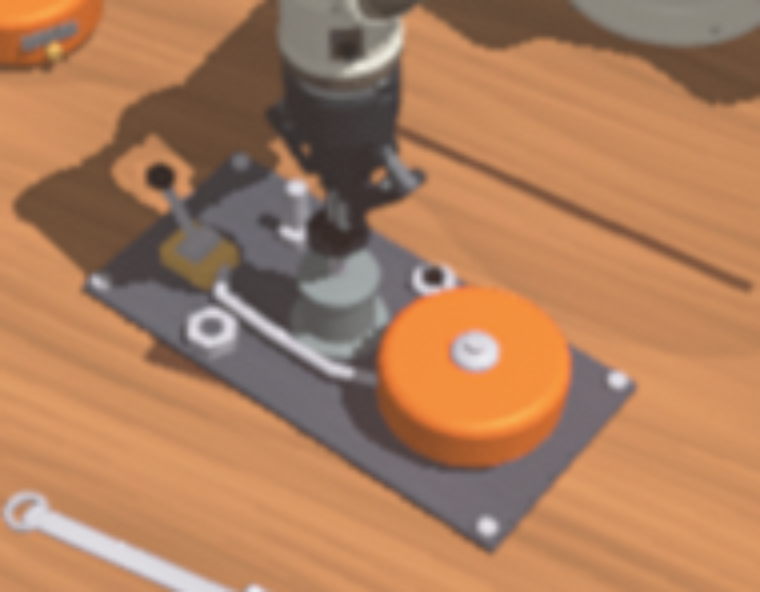

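Side crop: fingertips at (348,300), just above the head, centred at (355,328). Scene crop: tips over the head at (338,225). I'll centre them by a few mm and make the first press.

```bash
python3 -m pendant '[5,0,-4,0,0,0,0,10,0,0,0,0,0,10,0,0,0,0,0,10,0,0,0,0,0,8,0,0,0,0,0,0,0,0,0,0,0,0,0,0,0,0]'
python3 -c "
from h import *
to(529,-57,115)"
```

```text
time: 2.75
ee_pos: [535.6, -60.7, 125.9]
tool_rot: [0.704, -0.071, 0.075, -0.703]
contact_force: [0.2, 1.3, 12.0]
grip_width: 0.0
t 2.75 pos [535.6 -60.7 125.9] shift tool [-7.3 10.9  2.2] 
F [ 0.2  1.3 12. ]
```

```bash
python3 -m pendant '[0,5,0,0,0,0,0,4,0,0,0,0,0,2,0,0,0,0,0,0,0,0,0,0]'
```

```text
time: 3.08
ee_pos: [535.7, -60.7, 115.6]
tool_rot: [0.704, -0.071, 0.075, -0.703]
contact_force: [-3.6, 1.5, 16.6]
grip_width: -0.2
```

```bash
python3 -m pendant '[0,3,0,0,0,0,0,0,0,0,0,0]';python3 -m pendant '[-4,-20,2,0,0,0,0,-25,0,0,0,0,0,0,0,0,0,0,0,0,0,0,0,0,0,0,0,0,0,0,0,0,0,0,0,0]'
```

```text
time: 3.25
ee_pos: [535.8, -60.7, 114.9]
tool_rot: [0.704, -0.071, 0.075, -0.703]
contact_force: [-10.0, 2.6, 29.5]
grip_width: -0.1
time: 3.75
ee_pos: [528.8, -56.9, 152.7]
tool_rot: [-0.703, 0.074, -0.072, 0.704]
contact_force: [0.5, 0.3, -1.1]
grip_width: 0.1
```

```bash
python3 -m pendant '[0,0,0,0,0,0,0,0,0,0,0,0,0,15,0,0,0,0,0,15,0,0,0,0,0,15,0,0,0,0,0,0,0,0,0,0,0,0,0,0,0,0]'
python3 -m pendant '[0,-22,0,0,0,0,0,-23,0,0,0,0,0,0,0,0,0,0,0,0,0,0,0,0,0,0,0,0,0,0,0,0,0,0,0,0]'
```

```text
time: 4.33
ee_pos: [532.0, -58.0, 114.9]
tool_rot: [0.704, -0.072, 0.075, -0.703]
contact_force: [-12.3, 2.8, 32.9]
grip_width: 0.2
time: 4.83
ee_pos: [528.7, -56.9, 152.6]
tool_rot: [-0.703, 0.074, -0.072, 0.704]
contact_force: [0.1, -0.7, -0.3]
grip_width: -0.1
```

```bash
python3 -m pendant '[0,0,0,0,0,0,0,0,0,0,0,0,0,15,0,0,0,0,0,15,0,0,0,0,0,15,0,0,0,0,0,0,0,0,0,0,0,0,0,0,0,0]'
python3 -m pendant '[0,-22,0,0,0,0,0,-23,0,0,0,0,0,0,0,0,0,0,0,0,0,0,0,0,0,0,0,0,0,0,0,0,0,0,0,0]'
python3 -m pendant '[0,0,0,0,0,0,0,0,0,0,0,0,0,15,0,0,0,0,0,15,0,0,0,0,0,15,0,0,0,0,0,0,0,0,0,0,0,0,0,0,0,0]'
python3 -m pendant '[0,-22,0,0,0,0,0,-23,0,0,0,0,0,0,0,0,0,0,0,0,0,0,0,0,0,0,0,0,0,0,0,0,0,0,0,0]'
python3 - <<'E'
from h import *
im,d,P,K,T=cloud("scene")
cv2.imwrite('pics/scene2.png',cv2.resize(im[200:265,260:340][...,::-1],None,fx=8,fy=8))
to(529,-57,150)
E
```

```text
time: 5.42
ee_pos: [532.0, -58.0, 114.9]
tool_rot: [0.704, -0.072, 0.075, -0.703]
contact_force: [-11.1, 3.9, 32.5]
grip_width: 0.2
time: 5.92
ee_pos: [528.7, -56.9, 152.6]
tool_rot: [-0.703, 0.074, -0.072, 0.704]
contact_force: [-0.5, 0.6, 0.1]
grip_width: -0.1
time: 6.5
ee_pos: [532.0, -58.0, 114.8]
tool_rot: [0.704, -0.072, 0.075, -0.703]
contact_force: [-12.0, 2.7, 32.3]
grip_width: 0.2
time: 7.0
ee_pos: [528.7, -56.9, 152.6]
tool_rot: [-0.703, 0.074, -0.072, 0.704]
contact_force: [-0.0, 0.5, 0.8]
grip_width: 0.1
t 7.05 pos [528.7 -57.  152.6] shift tool [0.3 2.6 0. ] 
F [-0.   0.8  0.6]
```

View pics/scene2.png

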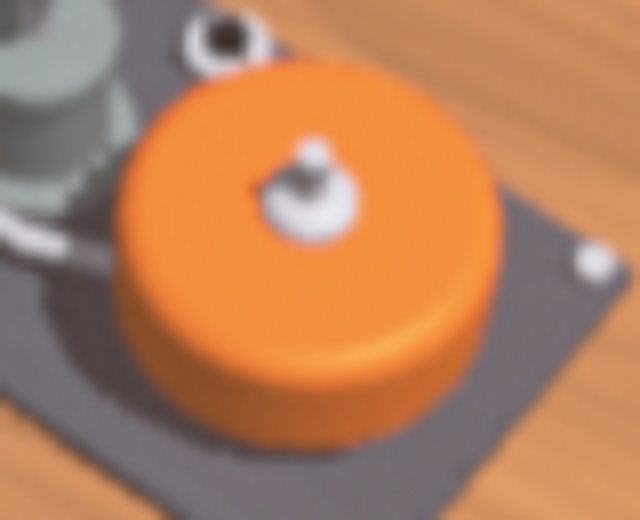

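After four presses the pin stands well out: its top is at crop (313,152), the collar at (310,205). I'll make three more presses and record the pin's top after each, to see it stop rising.

```bash
cat > pin.py <<'E'
from h import *
im,d,P,K,T=cloud("scene")
np.save("pin%d.npy"%(status.read_state()["time"]*100),im)
m=(im[...,2]>140).astype(np.uint8); m[:, :285]=0;m[:,312:]=0;m[:210]=0;m[240:]=0
v,u=np.nonzero(m); w=v.min(); t=P[w:w+4,294:305].reshape(-1,3); print("pin top row",w,"u",u[v==w].mean(),"zmax",np.nanmax(t[:,2]).round(1))
r=im[208:232,299,2].astype(int);print(r.tolist())
# height of pixel row w above mount axis: ray at nearest point to axis
ray=T[:3,:3]@np.linalg.inv(K)@[u[v==w].mean(),w,1.];n=np.array([550.,69])-T[:2,3];k=n@ray[:2]/(ray[:2]@ray[:2]);print("z at axis",(T[2,3]+k*ray[2]).round(1))
E
python3 pin.py
python3 -m pendant '[0,0,0,0,0,0,0,0,0,0,0,0,0,15,0,0,0,0,0,15,0,0,0,0,0,15,0,0,0,0,0,0,0,0,0,0,0,0,0,0,0,0]' | head -2
python3 -m pendant '[0,-22,0,0,0,0,0,-23,0,0,0,0,0,0,0,0,0,0,0,0,0,0,0,0,0,0,0,0,0,0,0,0,0,0,0,0]' |head -1
python3 pin.py
python3 -m pendant '[0,0,0,0,0,0,0,0,0,0,0,0,0,15,0,0,0,0,0,15,0,0,0,0,0,15,0,0,0,0,0,0,0,0,0,0,0,0,0,0,0,0]' | head -2
python3 -m pendant '[0,-22,0,0,0,0,0,-23,0,0,0,0,0,0,0,0,0,0,0,0,0,0,0,0,0,0,0,0,0,0,0,0,0,0,0,0]' |head -1
python3 pin.py
python3 -m pendant '[0,0,0,0,0,0,0,0,0,0,0,0,0,15,0,0,0,0,0,15,0,0,0,0,0,15,0,0,0,0,0,0,0,0,0,0,0,0,0,0,0,0]' | head -2
python3 -m pendant '[0,-22,0,0,0,0,0,-23,0,0,0,0,0,0,0,0,0,0,0,0,0,0,0,0,0,0,0,0,0,0,0,0,0,0,0,0]' |head -1
python3 pin.py
```

```text
pin top row 217 u 298.5 zmax 120.2
[64, 60, 61, 61, 63, 63, 61, 59, 88, 166, 226, 233, 208, 151, 124, 142, 168, 211, 232, 235, 231, 204, 147, 81]
z at axis 126.4
time: 7.68
ee_pos: [532.0, -58.0, 114.9]
time: 8.18
pin top row 217 u 299.0 zmax 122.7
[62, 62, 63, 62, 63, 63, 59, 62, 103, 178, 229, 229, 192, 136, 127, 145, 168, 211, 231, 234, 230, 206, 147, 80]
z at axis 126.6
time: 8.82
ee_pos: [532.1, -58.0, 114.9]
time: 9.32
pin top row 217 u 299.0 zmax 122.3
[63, 62, 64, 63, 62, 62, 61, 63, 103, 178, 230, 229, 192, 136, 127, 146, 168, 211, 232, 235, 231, 205, 147, 81]
z at axis 126.6
time: 9.95
ee_pos: [532.1, -58.0, 114.9]
time: 10.45
pin top row 217 u 299.0 zmax 121.9
[62, 61, 63, 62, 63, 64, 60, 62, 103, 178, 230, 230, 193, 135, 128, 146, 168, 211, 232, 235, 230, 205, 148, 81]
z at axis 126.6
```

The pin stopped rising after the fifth press: its rows no longer change and its top reads about 122 mm against a nominal 121. So it is against its stop. Next I go over to the far side of the lever.

```bash
python3 -m pendant '[0,-15,0,0,0,0,0,-15,0,0,0,0,6,0,-35,0,0,0,6,0,-35,0,0,0,6,0,-35,0,0,0,6,0,-35,0,0,0,5,0,-35,0,0,0,0,0,-25,0,0,0]'
python3 -m pendant '[0,0,0,0,0,0,0,0,0,0,0,0]'
python3 - <<'E'
from h import *
to(514,-263,90)
ci=viewer.camera_info("wrist");im,d=viewer.grab_frame("wrist");cv2.imwrite("pics/w2.png",im[...,::-1])
m=((im.max(-1)<70)).astype(np.uint8)
for n in("side",):
    im,d,P,K,T=cloud(n);cv2.imwrite("pics/side3.png",cv2.resize(im[180:330,180:370][...,::-1],None,fx=4,fy=4))
E
```

```text
time: 11.17
ee_pos: [516.1, -261.6, 183.1]
tool_rot: [-0.703, 0.074, -0.073, 0.703]
contact_force: [0.4, 0.2, 0.3]
grip_width: -0.1
time: 11.33
ee_pos: [516.0, -259.6, 183.0]
tool_rot: [-0.703, 0.075, -0.074, 0.704]
contact_force: [0.2, 0.5, -0.3]
grip_width: 0.3
t 11.3333 pos [ 516.  -259.6  183. ] shift tool [-1.1 93.  -3.9] 
F [ 0.2  0.5 -0.3]
```

View pics/w2.png

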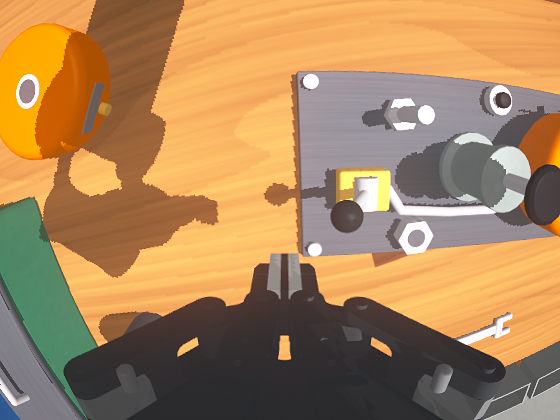

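The wrist view shows the knob at (347,216), with free bench below the fingertips at (285,260). I'll measure the knob from here too.

```bash
python3 - <<'E'
from h import *
ci=viewer.camera_info("wrist");K,T=np.array(ci["mtx"]),np.array(ci["cam_to_world"])
for z in(104,108):print("knob",wray(K,T,347,216,z))
print("valve block top",wray(K,T,365,188,36),"tip",status.read_state()["ee_pos"])
E
python3 -m pendant '[0,30,-6,0,0,0,0,30,0,0,0,0,0,30,0,0,0,0,0,0,0,0,0,0]'
```

```text
knob [ 524.72780019 -212.16812477  104.        ]
knob [ 523.30456748 -212.7192713   108.        ]
valve block top [ 525.32699946 -181.60484678   36.        ] tip [ 516.60813824 -257.88684186  183.38087472]
time: 11.77
ee_pos: [511.9, -260.1, 87.5]
tool_rot: [-0.701, 0.076, -0.069, 0.706]
contact_force: [-0.4, 0.5, -1.0]
grip_width: -0.2
```

```bash
python3 -m pendant '[2,0,12,0,0,0,0,0,12,0,0,0,0,0,10,0,0,0,0,0,10,0,0,0,0,0,10,0,0,0,0,0,10,0,0,0,0,0,10,0,0,0,0,0,0,0,0,0]'
python3 -c "
from h import *
to(529,-175,87)"
```

```text
time: 12.43
ee_pos: [533.4, -190.4, 94.7]
tool_rot: [-0.703, 0.073, -0.073, 0.704]
contact_force: [-0.1, 0.4, 0.4]
grip_width: -0.0
t 12.4333 pos [ 533.4 -190.4   94.7] shift tool [-7.4  7.7 14.2] 
F [-0.1  0.4  0.4]
```

```bash
python3 -m pendant '[-5,0,6,0,0,0,0,0,6,0,0,0,0,0,5,0,0,0,0,0,0,0,0,0]'
python3 -c "
from h import *
to(529,-175,87)
im,d,P,K,T=cloud('side');cv2.imwrite('pics/side4.png',cv2.resize(im[180:330,180:370][...,::-1],None,fx=4,fy=4))"
```

```text
time: 12.77
ee_pos: [530.3, -174.2, 93.2]
tool_rot: [-0.703, 0.074, -0.072, 0.704]
contact_force: [-2.3, -1.3, -1.7]
grip_width: 0.2
t 12.7667 pos [ 530.3 -174.2   93.2] shift tool [-1.1  6.2 -1.1] 
F [-2.3 -1.3 -1.7]
```

View pics/side4.png

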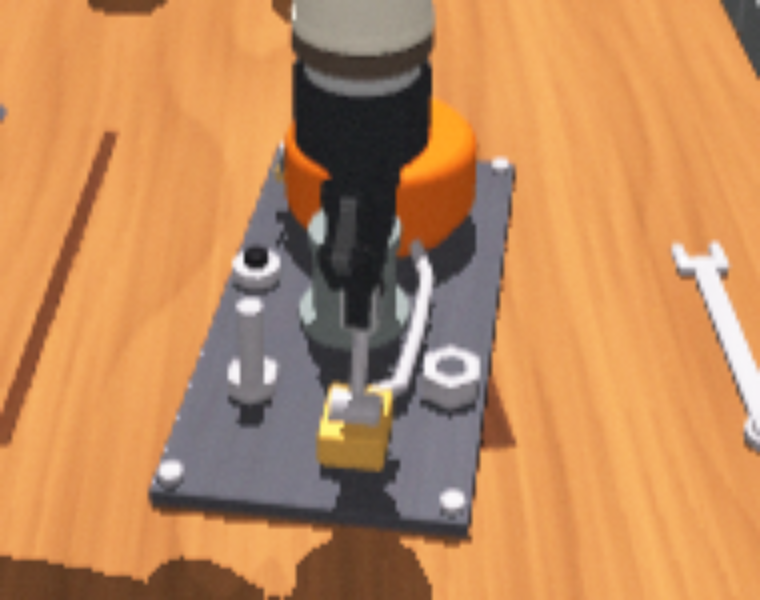

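The side crop shows the lever rod at (360,365) leaning towards the pump, with the fingertips behind it. I'll push on until it meets its stop.

```bash
python3 -m pendant '[0,0,6,0,0,0,0,0,0,0,0,0]'
python3 -m pendant '[0,0,6,0,0,0,0,0,0,0,0,0]'
python3 -m pendant '[0,0,4,0,0,0,0,0,0,0,0,0]'
```

```text
time: 12.98
ee_pos: [531.1, -173.2, 93.8]
tool_rot: [0.706, -0.074, 0.072, -0.7]
contact_force: [-6.6, -17.2, -4.1]
grip_width: -0.1
time: 13.15
ee_pos: [531.3, -172.5, 94.0]
tool_rot: [0.71, -0.074, 0.071, -0.697]
contact_force: [-12.2, -36.0, -7.7]
grip_width: -0.0
time: 13.32
ee_pos: [531.4, -172.1, 94.1]
tool_rot: [0.712, -0.074, 0.071, -0.695]
contact_force: [-15.2, -47.3, -9.8]
grip_width: -0.1
```

It's against the stop: 47 N and no further movement. I'll back off, rise and check.

```bash
python3 -m pendant '[0,0,-25,0,0,0,0,0,-25,0,0,0,0,0,-25,0,0,0,0,0,0,0,0,0,0,-35,0,0,0,0,0,-35,0,0,0,0,0,-35,0,0,0,0,0,-35,0,0,0,0]'
python3 -m pendant '[-20,0,-35,0,0,0,-20,0,-35,0,0,0,-20,0,-35,0,0,0,0,0,0,0,0,0,0,0,0,0,0,0]'
python3 - <<'E'
from h import *
a=cloud('side')[0][180:330,180:370];b=cloud('scene')[0][140:290,190:350]
cv2.imwrite('pics/fin.png',np.hstack([cv2.resize(x[...,::-1],(400,380),interpolation=cv2.INTER_CUBIC) for x in(a,b)]))
E
python3 pin.py
```

```text
time: 13.98
ee_pos: [519.2, -231.7, 235.6]
tool_rot: [-0.703, 0.073, -0.073, 0.704]
contact_force: [0.8, -0.6, -0.0]
grip_width: -0.2
time: 14.4
ee_pos: [438.3, -323.7, 234.2]
tool_rot: [-0.703, 0.074, -0.075, 0.704]
contact_force: [0.4, -0.6, 0.5]
grip_width: -0.0
pin top row 217 u 299.0 zmax 122.6
[64, 62, 63, 64, 64, 65, 62, 65, 105, 181, 232, 232, 195, 138, 130, 147, 171, 215, 234, 237, 232, 209, 150, 84]
z at axis 126.6
```

View pics/fin.png

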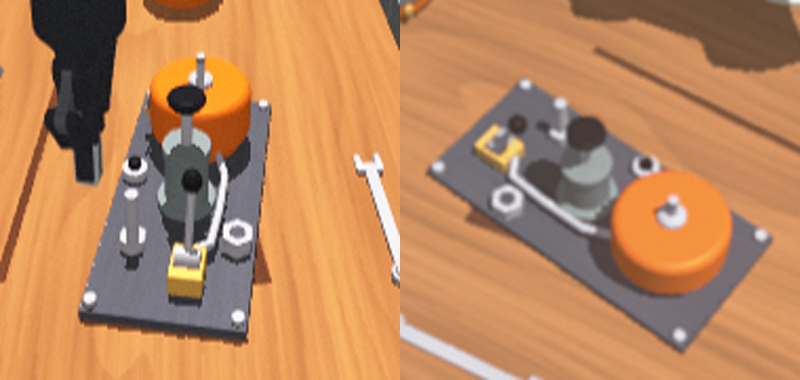

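The side crop (left) shows the knob at (191,181), the plunger up and the pin out. The scene crop (right) shows the knob at (517,124). I'll triangulate the knob before handing in.

Run:
```python
from h import *
A=[]
for n,u,v in(("scene",236.8,189),("side",270.7,251.4)):
    z=np.load(n+".npz");r=z["T"][:3,:3]@np.linalg.inv(z["K"])@[u,v,1];A.append((z["T"][:3,3],r/np.linalg.norm(r)))
(p,r),(q,s)=A;t=np.linalg.lstsq(np.c_[r,-s],q-p,rcond=None)[0];k=(p+t[0]*r+q+t[1]*s)/2
print("knob",k,"gap",np.linalg.norm(p+t[0]*r-q-t[1]*s),"angle",0.5+np.arctan2((k[:2]-[526.8,-183])@[.171,.985],k[2]-38))
if k[1]>-156: print(arm.job_done())
```

```text
knob [ 533.99752028 -148.31208395  101.19119766] gap 1.0580957147627332 angle 1.010624474265736
the job is handed in; nothing more can be done
None
```

I charged the mount, shut the valve lever, backed the arm clear and handed the job in at about 14.6 s of the 51 s. No verdict is reported, so what follows is from my own checks.

- **Pumping:** I made seven full presses with the shut fingertips. Each went down to the stop, at about 115 mm, with about 30 N read at the bottom. The pin stopped rising after the fifth press.
- **Pin:** The depth image puts its top at about 122 mm (nominal 121 mm). A rough ray estimate gave 126.6 mm, about 5 mm too high. I relied on the depth reading and on the pin no longer moving.
- **Lever:** I pushed it to its hard stop, at about 47 N on the fingertips. The knob then triangulated to (534, -148, 101) mm, a lever angle of about 1.01 rad (1.0 is shut).
- **Final pictures:** The plunger was up, the lever was leaning to the pump, and the bolt, nut and wrench looked undisturbed. The last force reading was about zero. I did not remeasure the loose mounts, tin or can, but the arm never went near them. I never moved in on the release button or the pin.

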